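Slide the label mask plate onto its locating pins

TASK

Take the loose metal mask plate by its handle and slide it along the jig, off the raised deck and over the bed with the two steel pins, until its two round holes drop over the pins and it lies flat on the bed; then let go. Keep it low over the jig all the way: slide it, do not lift it more than a finger's breadth above the deck. Leave the other things on the table where they are.

Things in the scene. Friction and masses are not known exactly. Their poses are not given: they have to be found in the camera images.
- jig: fixed label-masking jig, 170 (x) x 285 (y) mm; origin on the table, z up; it may stand turned. Along its own y: -140 to -2 mm is the low plywood bed, top at z = 12 mm, with a kraft card in it; -2 to +145 mm is the raised grey deck, top at z = 24 mm. Two steel pins, 14 mm in diameter, stand on the bed at x = -58 and +58, y = -68 mm; their tapered tops are at z = 23 mm
- seat (a point): the point of the bed midway between the two pins, on the bed's top (jig frame 0, -68, 12 mm); axes as the jig's. The seated plate's origin comes here
- mask_plate: loose aluminium plate, 150 (x) x 120 (y) x 6 mm, about 0.35 kg, with 18 mm round holes at x = -58 and +58 mm on its middle line (y = 0) and 70 x 30 mm windows at y = -36 and +36 mm. Origin: centre of its underside, z up. It starts lying on the jig's deck, its x axis within about 0.2 rad of the jig's x axis
- handle (a point): the centre of the plate's handle, 37 mm above the plate's underside; axes as the plate's. The handle is a black bar over the plate's middle, 90 mm long along the plate's x, 14 mm thick along y, from 26 to 48 mm above the plate's underside, on two thin posts
- masking_tape: a roll of beige tape lying flat, 96 mm across, 45 mm high, behind the jig; bystander; origin under its centre
- coasters: a stack of green felt coasters, 97 x 96 x 17 mm, left of the jig; bystander; origin under its centre
- glue: a lying glue stick, white with an orange cap, 88 mm long, 25 mm thick, right of the jig; bystander; origin under its centre

How it is judged:
By the outcome, as a careful person would: the job done as asked, in the order asked, and still so for the second after the job is handed in, with the robot touching nothing.
It also fails if it takes over 40 s, if anything falls off the work surface, if the arm or the gripper's body presses on something with over 40 N, if the wrist force passes 120 N, or if a joint passes its speed limit or range.

ROBOT

A 6-joint arm with a two-finger parallel gripper is mounted at the origin on a cart in front of the work surface, level with it; the furniture and walls round the work are solid. World frame = base frame: x ahead of the robot, y to its left, z up, the work surface at z = 0. Lengths are in m, angles in rad, forces in N, time in s.
With the tool pointing down it reaches from about 0.35 to 0.975 m from the base axis. Payload 4.9 kg.
Tool frame: the origin (TCP) lies midway between the tips of the shut fingers; the grasp point (between the pads) lies behind it (manip.grasp_offset is the y of the grasp point in the tool frame, in m); y points along the fingers, z is the direction in which the jaws open and shut, and the axes are right-handed (so a half turn about y gives the same grasp; the last joint's range is limited). The gripper opens to 85 mm and grips with 20 to 120 N. Pads are 22 mm wide; open, the fingers measure 114 mm over their backs; the gripper's body (76 mm by 85 mm) begins 54 mm behind the grasp point. The pads swing forward as they close: fully open they stand 13 mm farther back than shut.
Start: joints at [-1.457, 0.053, 1.613, -0, 1.476, -0.119], TCP at [0.144, -0.608, 0.231] pointing down, gripper open.
Joint ranges: [-3.01, 3.01], [-1.01, 2.22], [0.06, 2.58], [-1.02, 4.17], [0.09, 2.62], [-3.14, 3.14]. Speed limits (rad/s): [2.57, 2.57, 3.14, 3.14, 3.14, 3.14].

INTERFACE

Orientations are given as a unit quaternion [w, x, y, z].
In Python, from plant import manip gives the robot as it stands. The module is installed in compiled form; this text tells all that it offers.
- The arm moves only by the shell command python3 -m jog 'ROWS'. ROWS is a JSON object of lists of equal length, an entry for each row: "offset": the shift along the world's x, y, z in units of 50 mm (1.0 is 50 mm), a list of three; "angular": the turn, a rotation vector about the world's x, y, z in units of 6 degrees (1.0 is 6 degrees), a list of three; "jaw": the finger opening in mm, from 0 to 85.4. In form: {"offset": [[tx, ty, tz], ...], "angular": [[ax, ay, az], ...], "jaw": [jaw, ...]}. A call has 1 to 12 rows; each row shifts and turns the commanded pose from where the row before left it; what a row does not reach is not made up. A row lasts 1/10 s, in which the tool goes at most 50 mm and 8.59 degrees, less where a joint would pass 70% of its speed; a pose out of reach is approached as far as the arm can. A call is refused whole if a number of a shift passes 1 or a number of a turn 1, either way. A call with a gripper value outside its range is refused whole. The fingers move at their own pace and stop on an object; the grip force is fixed at half the most. Time passes only in rows, so rows that do not move let the fingers close. It gives the time, the measured TCP pose, the force and the opening at its end, in the units of the state.
- manip.state(): the state, without advancing time (a new reading comes with each control period).
- manip.grab_frame(name): name is "scene" or "side" or "wrist"; returns the picture (420x560x3 uint8, blue, green, red); there is no depth.
- manip.camera_model(name): a dict with "fx", "fy", "cx", "cy" (pixels), "rvec" (rotation vector, rad) and "tvec" (3), from world to camera coordinates, as OpenCV has them; the wrist camera has in their place "mount" (4x4, takes a point from camera to tool coordinates, whose origin is the TCP and whose axes are the tool frame's). Camera axes: x right, y down, z forward; pixel columns grow to the right and rows downward; lengths in m; the calibration is good to about 2 mm. A picture is of the moment at which its call begins: read the wrist's pose just before it. camera_model takes no time and is no camera call.
- manip.job_done(): hands the job in, once; it reports no verdict.
The state is a dict: "time": time; "joint_pos": joint angles; "joint_vel": joint speeds; "joint_efforts": joint torques, N m; "tool_pos": TCP position; "tool_rot": TCP orientation; "contact_force": force on the tool from outside, world axes, zero at the start; "ft_torque": the same for the moment, N m; "gripper_width": opening from 0.0 (shut) to 1.0 (fully open).
Only numpy, scipy, OpenCV 4.12 (cv2) and the standard library are available. Lean on these libraries where they do the work, as an engineer would, in place of code of your own. Each camera call takes 0.05 s, during which the arm holds its last target.

## Working session

There is one attempt and no reset: what is moved stays moved. The work goes in short steps, Python scripts to look and compute and a shell command to move; the robot and the scene stay as the last step left them, time stands still between calls to the robot, and variables do not carry over. Pictures are saved under pics/ and viewed, and the job is handed in when it is done.

```bash
mkdir -p pics; ls
python3 - <<'E'
from plant import manip
import cv2
s=manip.state(); print({k:(v if not hasattr(v,'__len__') else [round(float(x),4) for x in v]) for k,v in s.items()})
print(manip.grasp_offset)
for n in("scene","side","wrist"):
    print(n,manip.camera_model(n)); cv2.imwrite(f"pics/{n}0.png",manip.grab_frame(n))
E
```

```text
pics
{'time': 0.0, 'joint_pos': [-1.457, 0.0534, 1.6143, -0.0, 1.476, -0.119], 'joint_vel': [-0.0006, -0.0005, 0.0012, -0.0004, 0.0029, -0.0005], 'joint_efforts': [0.0023, -39.3686, -37.0173, 0.0001, 0.0071, 0.0], 'tool_pos': [0.1441, -0.6075, 0.23], 'tool_rot': [0.0821, -0.0821, 0.7031, -0.7016], 'contact_force': [0.0426, 0.4671, 1.3136], 'ft_torque': [0.0154, -0.0282, -0.0414], 'gripper_width': 0.9970931006364412}
-0.0187
scene {'fx': 487.3646726319508, 'fy': 487.3646726319508, 'cx': 278.2725261028809, 'cy': 205.89484956033928, 'rvec': array([ 0.89654073, -2.58198709,  0.98291724]), 'tvec': array([0.58250681, 0.21161296, 1.29127318])}
side {'fx': 487.3266874033648, 'fy': 487.3266874033648, 'cx': 272.191299328655, 'cy': 213.4534518322529, 'rvec': array([-0.06357583,  2.8824067 , -1.24447308]), 'tvec': array([ 0.60162246, -0.04747851,  1.54109133])}
wrist {'fx': 362.5178748802888, 'fy': 362.5178748802888, 'cx': 279.0955510829467, 'cy': 210.81662939610825, 'mount': array([[ 1.07144737e-03,  9.53638514e-01,  3.00952549e-01,
        -7.78085769e-02],
       [-6.03561534e-04, -3.00952051e-01,  9.53639082e-01,
        -1.43517342e-01],
       [ 9.99999244e-01, -1.20341747e-03,  2.53125242e-04,
         9.84903927e-06],
       [ 0.00000000e+00,  0.00000000e+00,  0.00000000e+00,
         1.00000000e+00]])}
```

View pics/scene0.png

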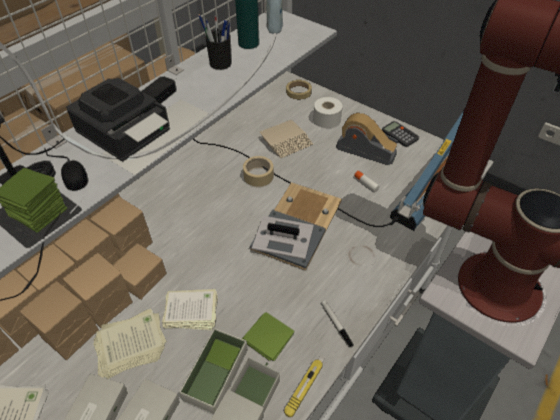

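View pics/side0.png

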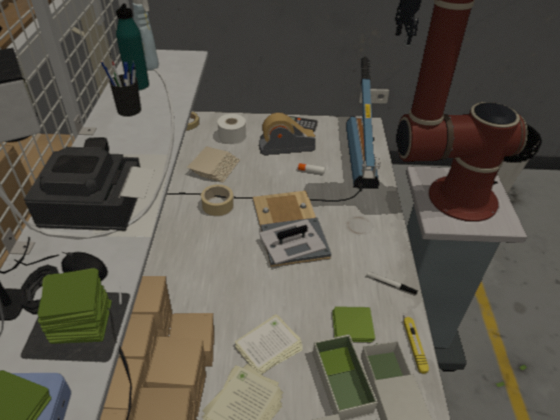

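View pics/wrist0.png

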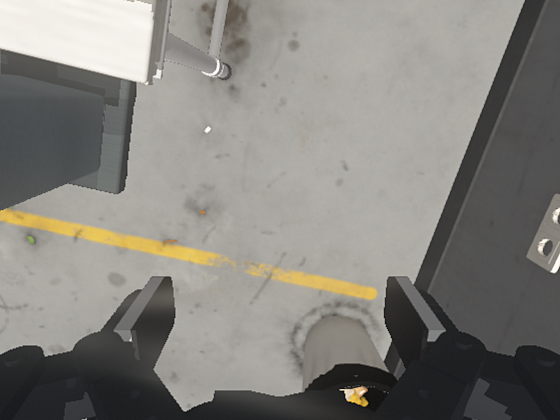

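The scene view shows the jig around (300,225), with the bed and its pins to the upper right and the plate on the deck near (287,240). The side view shows the same at (285,225). The wrist camera sees only the floor. I'll enlarge both views.

Run:
```python
import cv2
a=cv2.imread("pics/scene0.png")[175:275,240:350]; cv2.imwrite("pics/sc0c.png",cv2.resize(a,None,fx=6,fy=6,interpolation=cv2.INTER_CUBIC))
a=cv2.imread("pics/side0.png")[180:270,240:340]; cv2.imwrite("pics/si0c.png",cv2.resize(a,None,fx=6,fy=6,interpolation=cv2.INTER_CUBIC))
```

```text
(no output)
```

View pics/sc0c.png

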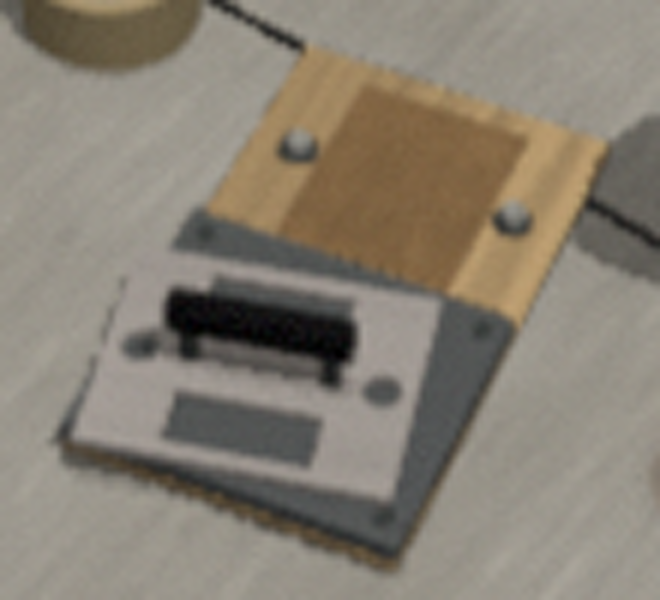

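View pics/si0c.png

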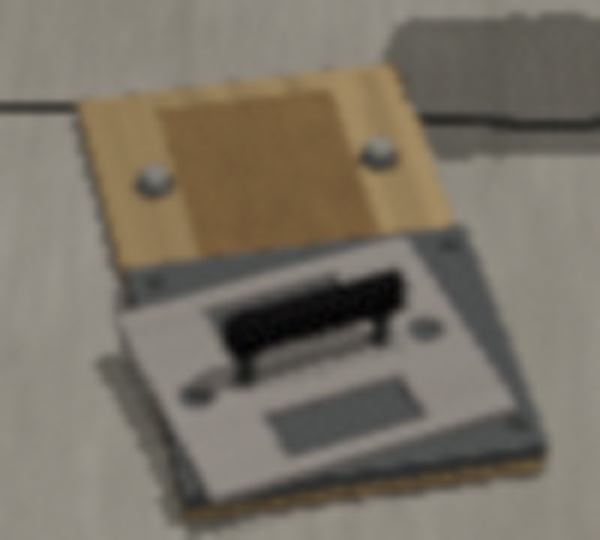

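```bash
cat > h.py <<'E'
import numpy as np, cv2
from scipy.optimize import least_squares
from plant import manip
def proj(P,n):
    m=manip.camera_model(n);K=np.array([[m['fx'],0,m['cx']],[0,m['fy'],m['cy']],[0,0,1]])
    return cv2.projectPoints(np.float64(P),m['rvec'],m['tvec'],K,None)[0][:,0]
def world(L,p):
    L=np.array(L,float);c,s=np.cos(p[2]),np.sin(p[2])
    return np.c_[p[0]+c*L[:,0]-s*L[:,1],p[1]+s*L[:,0]+c*L[:,1],L[:,2]]
def fit(obs,p0):  # obs: {cam:(L,uv)}
    f=lambda p:np.concatenate([(proj(world(L,p),n)-uv).ravel() for n,(L,uv) in obs.items()])
    r=least_squares(f,p0,loss='soft_l1'); return r.x,f(r.x).reshape(-1,2)
E
python3 - <<'E'
from h import *
up=lambda a,o:(np.array(a)+.5)/6-.5+np.array(o)
J=np.array([[85,-140,12],[-85,-140,12],[85,-2,24],[-85,-2,24],[85,145,24],[-85,145,24],[58,-68,22],[-58,-68,22]])/1e3
P=np.array([[75,-60,30],[-75,-60,30],[-75,60,30],[75,60,30],[58,0,30],[-58,0,30]])/1e3
js=up([[308,45],[605,145],[200,210],[515,322],[62,435],[395,555],[299,143],[513,214]],(240,175))
jd=up([[78,102],[393,67],[122,268],[462,230],[185,512],[546,452],[154,180],[379,152]],(240,180))
ps=up([[135,248],[440,297],[393,498],[70,440],[142,345],[383,391]],(240,175))
pd=up([[120,317],[405,240],[520,412],[215,500],[197,393],[427,328]],(240,180))
np.set_printoptions(precision=2,suppress=True)
for nm,L,a,b in(("jig",J,js,jd),("plate",P,ps,pd)):
    best=min((fit({'scene':(L,a),'side':(L,b)},[.6,-.1,y0]) for y0 in(-2,-1,0,1,2,3)),key=lambda q:abs(q[1]).sum())
    print(nm,np.round(best[0],4)); print(best[1])
    for n,uv in(('scene',a),('side',b)): print(n,np.round(fit({n:(L,uv)},best[0])[0],4))
E
```

```text
jig [0.55 0.16 0.24]
[[-0.99 -0.13]
 [ 0.52 -0.2 ]
 [-1.83 -0.22]
 [-0.6  -0.25]
 [-1.53 -1.56]
 [-0.47 -0.33]
 [-0.92 -0.7 ]
 [-0.77 -0.51]
 [ 0.23  0.53]
 [ 0.89 -0.03]
 [ 1.01  0.93]
 [ 1.3  -0.13]
 [ 0.55 -1.6 ]
 [ 1.63 -0.34]
 [ 0.54 -0.37]
 [ 0.68 -0.4 ]]
scene [0.54 0.16 0.24]
side [0.55 0.16 0.23]
plate [0.54 0.24 0.43]
[[ 0.26 -0.8 ]
 [ 0.12  0.27]
 [-0.41  0.09]
 [-0.05 -0.6 ]
 [-0.52 -0.23]
 [-0.43 -0.34]
 [-0.28  0.47]
 [ 0.21 -0.36]
 [ 0.03 -0.78]
 [ 0.54  0.02]
 [ 0.69  0.68]
 [ 0.35  0.29]]
scene [0.54 0.24 0.45]
side [0.54 0.24 0.42]
```

Run:
```python
from h import *
from scipy.spatial.transform import Rotation as R
q=manip.state()['tool_rot']; M=R.from_quat(np.r_[q[1:],q[0]]).as_matrix(); print(np.round(M,3))
def cam(n):
    m=manip.camera_model(n);K=np.array([[m['fx'],0,m['cx']],[0,m['fy'],m['cy']],[0,0,1]])
    return K@np.c_[cv2.Rodrigues(m['rvec'])[0],m['tvec']]
for a,b in(((446,147),(368,110)),((404,220),(365,178)),((411,222),(377,180))):
    X=cv2.triangulatePoints(cam('scene'),cam('side'),np.float64(a).reshape(2,1),np.float64(b).reshape(2,1)); print(np.round((X[:3]/X[3]).ravel(),3))
a=cv2.imread("pics/side0.png")[40:200,300:440]; b=cv2.imread("pics/scene0.png")[90:250,380:520]
cv2.imwrite("pics/blue.png",cv2.resize(np.hstack([a,b]),None,fx=2.8,fy=2.8))
```

```text
[[-0.973 -0.     0.231]
 [-0.231  0.002 -0.973]
 [-0.    -1.    -0.002]]
[ 0.301 -0.218  0.174]
[ 0.305 -0.034  0.03 ]
[ 0.275 -0.013  0.049]
```

View pics/blue.png

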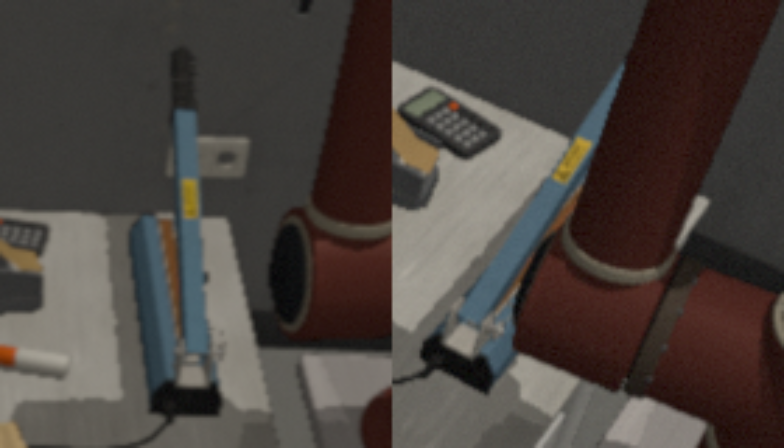

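The blue tool is a sealer with its lever raised. I'll check the height of the lever tip before routing around it.

Run:
```python
from h import *
m=manip.camera_model('side');Rm=cv2.Rodrigues(m['rvec'])[0];C=-Rm.T@m['tvec']
d=Rm.T@np.array([(365-m['cx'])/m['fx'],(57-m['cy'])/m['fy'],1]);
for x in(.28,.30,.32): t=(x-C[0])/d[0]; print(np.round(C+t*d,3))
for y in(-.3,-.35,-.4,-.45): t=(y-C[1])/d[1]; print(np.round(C+t*d,3))
```

```text
[ 0.28  -0.557  0.197]
[ 0.3   -0.44   0.252]
[ 0.32  -0.323  0.307]
[ 0.324 -0.3    0.318]
[ 0.315 -0.35   0.294]
[ 0.307 -0.4    0.271]
[ 0.298 -0.45   0.247]
```

```bash
python3 -m jog '{"offset":[[0,0,1],[0,0,1],[0,0,1],[0,0,1],[0.93,0.36,0],[0.93,0.36,0],[0.93,0.36,0],[0.93,0.36,0],[0.93,0.36,0],[0.93,0.36,0]],"angular":[[0,0,0],[0,0,0],[0,0,0],[0,0,0],[0,0,0],[0,0,0],[0,0,0],[0,0,0],[0,0,0.9],[0,0,0.97]],"jaw":[85,85,85,85,85,85,85,85,85,85]}'
```

```text
time: 1.15
tool_pos: [0.4249, -0.499, 0.4309]
tool_rot: [0.152, -0.152, 0.691, -0.691]
contact_force: [1.2, -0.7, 0.1]
gripper_width: 0.992
```

```bash
python3 -m jog '{"offset":[[0.55,0.83,0],[0.55,0.83,0],[0.55,0.83,0],[0.55,0.83,0],[0.55,0.83,0],[0.55,0.83,0],[0.55,0.83,0],[-0.18,0.97,0],[-0.18,0.97,0],[-0.18,0.97,0],[-0.18,0.97,0]],"angular":[[0,0,0],[0,0,0],[0,0,0],[0,0,0],[0,0,0],[0,0,0],[0,0,0],[0,0,0],[0,0,0],[0,0,0],[0,0,0]],"jaw":[85,85,85,85,85,85,85,85,85,85,85]}'
python3 -m jog '{"offset":[[-0.18,0.97,0],[-0.18,0.97,0],[-0.18,0.8,-0.5],[0,0.4,-0.9],[0,0.3,-0.9],[0,0,-0.5],[0,0,0]],"angular":[[0,0,0],[0,0,0],[0,0,0],[0,0,0],[0,0,0],[0,0,0],[0,0,0]],"jaw":[85,85,85,85,85,85,85]}'
python3 - <<'E'
from h import *
s=manip.state(); np.save("w1.npy",np.r_[s['tool_pos'],s['tool_rot']]); print(s['tool_pos'],s['tool_rot'])
cv2.imwrite("pics/w1.png",manip.grab_frame('wrist'))
E
```

```text
time: 2.25
tool_pos: [0.579, -0.0137, 0.4307]
tool_rot: [0.15, -0.151, 0.691, -0.691]
contact_force: [1.4, 0.3, -0.1]
gripper_width: 0.992
time: 2.95
tool_pos: [0.5499, 0.1566, 0.2851]
tool_rot: [0.147, -0.154, 0.691, -0.691]
contact_force: [-0.1, -0.1, -0.1]
gripper_width: 1.002
[0.54991117 0.15656196 0.28512855] [ 0.14708265 -0.15445448  0.69105904 -0.69061416]
```

View pics/w1.png

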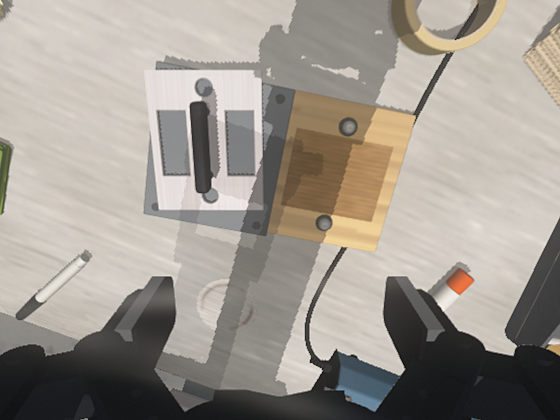

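The wrist view shows the whole jig: the pins at (348,126) and (324,222), and the plate at left with its holes at (204,87) and (210,195) and the handle at (200,148). I'll enlarge this for an accurate fit.

Run:
```python
import cv2
a=cv2.imread("pics/w1.png")
for n,(x,y) in(("a",(135,50)),("b",(250,70))):
  cv2.imwrite(f"pics/w1{n}.png",cv2.resize(a[y:y+195 if n=="b" else y+190,x:x+(150 if n=="a" else 180)],None,fx=3 if n=="b" else 3,fy=3,interpolation=cv2.INTER_CUBIC))
```

```text
(no output)
```

View pics/w1a.png

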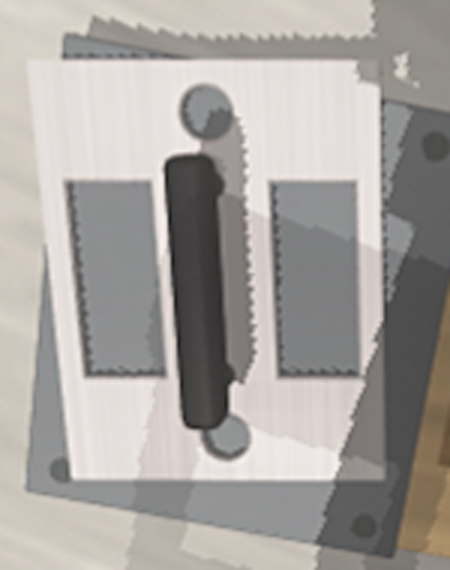

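View pics/w1b.png

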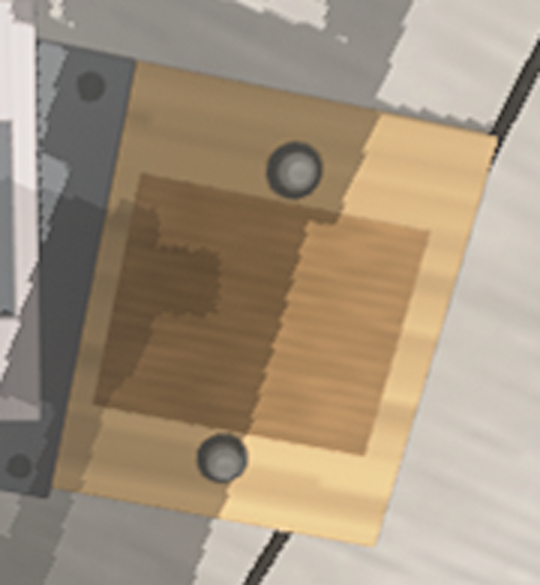

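```bash
cat >> h.py <<'E'
from scipy.spatial.transform import Rotation as R
def wproj(P,pose):
    m=manip.camera_model('wrist');q=pose[3:];T=np.eye(4);T[:3,:3]=R.from_quat(np.r_[q[1:],q[0]]).as_matrix();T[:3,3]=pose[:3]
    W=np.linalg.inv(T@m['mount']);c=P@W[:3,:3].T+W[:3,3]
    return np.c_[m['fx']*c[:,0]/c[:,2]+m['cx'],m['fy']*c[:,1]/c[:,2]+m['cy']]
def wfit(L,uv,pose,p0):
    f=lambda p:(wproj(world(L,p),pose)-uv).ravel()
    r=least_squares(f,p0,loss='soft_l1'); return r.x,f(r.x).reshape(-1,2)
E
python3 - <<'E'
from h import *
np.set_printoptions(precision=2,suppress=True)
pose=np.load("w1.npy")
up=lambda a,o:(np.array(a)+.5)/3-.5+np.array(o)
L=np.array([[75,60],[75,-60],[-75,-60],[-75,60],[58,0],[-58,0],[35,51],[35,21],[-35,21],[-35,51],[35,-21],[35,-51],[-35,-51],[-35,-21]])/1e3
L=np.c_[L,np.full(len(L),.030)]
uv=up([[27,60],[380,60],[385,480],[72,480],[206,111],[226,438],[66,181],[150,181],[165,377],[86,377],[271,181],[356,181],[360,377],[278,377]],(135,50))
p,r=wfit(L,uv,pose,[.54,.24,.43]); print("plate",p.round(4)[:2]*1e3,np.round(p[2],4)); print(r.T)
J=np.array([[85,-140,12],[-85,-140,12],[85,-2,24],[-85,-2,24],[58,-68,23],[-58,-68,23],[58,-68,12],[-58,-68,12],[-85,145,24],[85,145,24]])/1e3
uv=np.r_[up([[497,135],[377,545],[136,60],[48,497],[297,172],[223,461],[295,170],[222,458]],(250,70)),up([[26,490],[65,35]],(135,50))]
j,r=wfit(J,uv,pose,[.55,.16,.24]); print("jig",j[:2]*1e3,np.round(j[2],4)); print(r.T)
print("seat",world([[0,-.068,.012]],j))
E
```

```text
plate [540.9 239.3] 0.4278
[[ 0.24 -0.39 -0.14  0.19  0.14 -0.01  0.07  0.37  0.36 -0.09 -0.32 -0.33
  -0.31  0.21]
 [ 0.1   0.19 -0.45 -0.6   0.67 -0.73  0.23  0.26 -0.24 -0.27  0.29  0.32
  -0.15 -0.19]]
jig [548.51 157.93] 0.2362
[[ 1.02 -0.63  0.    0.33  0.41  0.68 -0.7  -0.04 -0.28 -0.66]
 [-0.25  0.7  -0.43  0.64  0.03  1.54 -0.19 -0.6   0.66 -0.81]]
seat [[0.56 0.09 0.01]]
```

The plate fits with residuals under 0.8 px, at (540.9, 239.3) mm and yaw 0.428. The jig is at (548.5, 157.9) mm with yaw 0.236, and its worst residual is 1.5 px. Both agree with the fixed cameras. Next I'll work out the approach.

Run:
```python
from h import *
s=manip.state();q=s['tool_rot'];M=R.from_quat(np.r_[q[1:],q[0]]).as_matrix()
print(s['time'],np.round(M,4)); a=np.arctan2(-M[1,2],-M[0,2]); print("jaw axis yaw",a,"turn units",np.degrees(.4278+np.pi/2-a)/6)
print("offset units",(np.array([.5409,.2393,.042])-s['tool_pos'])/.05)
# tilt correction rotvec
y=.4278; z=-np.array([-np.sin(y),np.cos(y),0]); yy=np.array([0,0,-1]); T=np.c_[np.cross(yy,z),yy,z]
print(np.degrees(R.from_matrix(T@M.T).as_rotvec())/6)
```

```text
3.0 [[-9.094e-01 -5.000e-03  4.160e-01]
 [-4.160e-01 -8.000e-04 -9.094e-01]
 [ 4.900e-03 -1.000e+00 -1.400e-03]]
jaw axis yaw 1.9998008479595395 turn units -0.011502329844704217
offset units [-0.21090202  1.65806943 -4.9358189 ]
[ 0.00748844 -0.04753596 -0.0115337 ]
```

```bash
python3 -m jog '{"offset":[[-0.1,0.83,0],[-0.11,0.83,0],[0,0,-1],[0,0,-1],[0,0,-1],[0,0,0],[0,0,0]],"angular":[[0,0,0],[0,0,0],[0,0,0],[0,0,0],[0,0,0],[0,0,0],[0,0,0]],"jaw":[85,85,85,85,85,85,85]}'
python3 - <<'E'
from h import *
s=manip.state(); np.save("w2.npy",np.r_[s['tool_pos'],s['tool_rot']]); print(s['tool_pos'],s['tool_rot'])
im=manip.grab_frame('wrist')
pose=np.load("w2.npy")
# predicted overlay: handle top rect and holes
P=world(np.array([[45,7,72],[45,-7,72],[-45,-7,72],[-45,7,72],[58,0,30],[-58,0,30]])/1e3,[.5409,.2393,.4278])
for u in wproj(P,pose): cv2.circle(im,tuple(int(round(v)) for v in u),2,(0,0,255),-1)
cv2.imwrite("pics/w2.png",im)
E
```

```text
time: 3.7
tool_pos: [0.5434, 0.2393, 0.1435]
tool_rot: [0.151, -0.15, 0.691, -0.691]
contact_force: [-0.3, -0.1, 1.5]
gripper_width: 0.996
[0.5434478  0.23931604 0.14352213] [ 0.15077691 -0.14950323  0.69102928 -0.69093678]
```

View pics/w2.png

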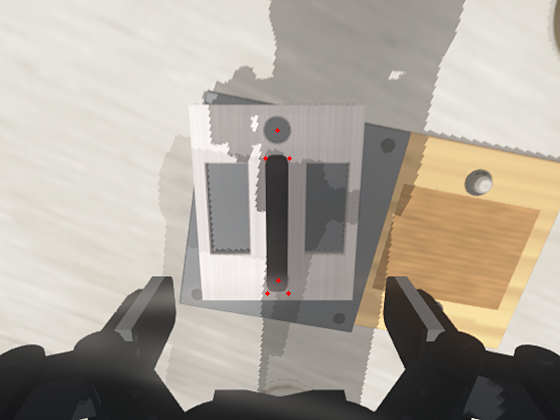

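The predicted handle and hole points match the picture, and the jaws straddle the bar. Next I descend and grip.

```bash
python3 -m jog '{"offset":[[-0.05,0,-0.8],[0,0,-0.8],[0,0,-0.43],[0,0,0],[0,0,0],[0,0,0],[0,0,0],[0,0,0],[0,0,0],[0,0,0]],"angular":[[0,0,0],[0,0,0],[0,0,0],[0,0,0],[0,0,0],[0,0,0],[0,0,0],[0,0,0],[0,0,0],[0,0,0]],"jaw":[85,85,85,85,60,30,10,5,5,5]}'; python3 -m jog '{"offset":[[0,0,0],[0,0,0]],"angular":[[0,0,0],[0,0,0]],"jaw":[5,5]}'
```

```text
time: 4.75
tool_pos: [0.5403, 0.2397, 0.0409]
tool_rot: [0.151, -0.15, 0.691, -0.691]
contact_force: [-1.0, 0.7, 5.2]
gripper_width: 0.152
time: 4.95
tool_pos: [0.5403, 0.2397, 0.0409]
tool_rot: [0.151, -0.15, 0.691, -0.691]
contact_force: [-1.2, -0.7, 6.0]
gripper_width: 0.152
```

```bash
python3 -m jog '{"offset":[[0,0,0.05],[0,0,0],[0,0,0],[0,0,0]],"angular":[[0,0,0],[0,0,0],[0,0,0],[0,0,0]],"jaw":[5,5,5,5]}'
python3 - <<'E'
from h import *
s=manip.state(); np.save("w3.npy",np.r_[s['tool_pos'],s['tool_rot']]); print(s['tool_pos'],s['tool_rot'])
cv2.imwrite("pics/w3.png",manip.grab_frame('wrist'))
E
```

```text
time: 5.35
tool_pos: [0.539, 0.2391, 0.0414]
tool_rot: [-0.15, 0.151, -0.691, 0.691]
contact_force: [-0.0, -0.9, -3.0]
gripper_width: 0.155
[0.53898339 0.23913181 0.04138193] [-0.14979475  0.15093158 -0.69088084  0.69098831]
```

View pics/w3.png

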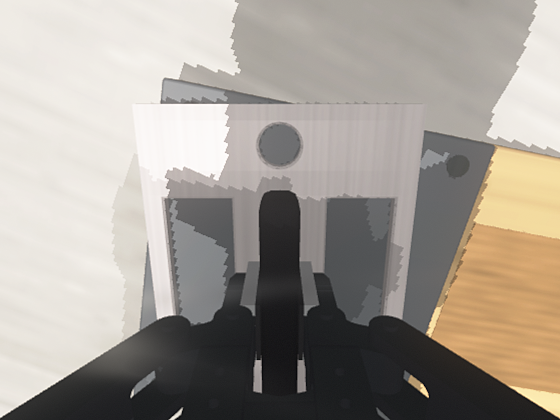

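The plate is held square to the tool, with its near hole at (279,145) and the windows symmetric about column 280. The force shows its weight is off the deck. I'll measure where the plate sits in the tool frame.

Run:
```python
from h import *
np.set_printoptions(precision=1,suppress=True)
pose=np.load("w3.npy")
for zt in(.030,.032,.034):
    L=np.array([[75,60],[75,-60],[58,0],[35,51],[35,21],[35,-21],[35,-51]])/1e3; L=np.c_[L,np.full(7,zt)]
    uv=np.array([[133,104],[423,104],[279.5,145],[165,198],[233,198],[327,198],[396,198]],float)
    p,r=wfit(L,uv,pose,[.54,.24,.43]); print(zt,p[:2]*1e3,p[2]); print(r.T)
```

```text
0.03 [539.1 238.6] 0.42903053001081104
[[ 0.2  3.2  0.2 -0.4 -0.6  0.2 -1.1]
 [ 0.1 -0.4  0.7  0.1  0.  -0.1 -0.2]]
0.032 [539.4 238.7] 0.42828085809745126
[[-1.6  5.4  0.4 -1.7 -1.1  0.9  0.5]
 [-0.8 -1.1  0.5  0.5  0.5  0.4  0.3]]
0.034 [539.7 239. ] 0.428022620416512
[[-3.9  7.2  0.2 -3.4 -2.   1.3  1.8]
 [-1.8 -2.   0.1  0.9  0.8  0.8  0.7]]
```

```bash
python3 -m jog '{"offset":[[0,0,0.04],[0.06,-0.37,0],[0.06,-0.37,0],[0.06,-0.37,0],[0.06,-0.37,0],[0.06,-0.37,0],[0.06,-0.37,0],[0.06,-0.37,0],[0.07,-0.36,0],[0,0,0],[0,0,0],[0,0,0]],"angular":[[0,0,0],[0,0,-0.23],[0,0,-0.23],[0,0,-0.23],[0,0,-0.23],[0,0,-0.23],[0,0,-0.23],[0,0,-0.23],[0,0,-0.22],[0,0,0],[0,0,0],[0,0,0]],"jaw":[5,5,5,5,5,5,5,5,5,5,5,5]}'
python3 - <<'E'
from h import *
s=manip.state(); np.save("w4.npy",np.r_[s['tool_pos'],s['tool_rot']]); print(s['tool_pos'],s['tool_rot'])
cv2.imwrite("pics/w4.png",manip.grab_frame('wrist'))
a=manip.grab_frame('scene')[175:275,240:350];b=manip.grab_frame('side')[180:280,240:350]
cv2.imwrite("pics/w4s.png",cv2.resize(np.hstack([a,b]),None,fx=3.6,fy=3.6,interpolation=cv2.INTER_CUBIC))
E
```

```text
time: 6.6
tool_pos: [0.564, 0.0924, 0.0443]
tool_rot: [0.084, -0.084, 0.702, -0.702]
contact_force: [-0.1, 0.5, -3.9]
gripper_width: 0.154
[0.56401778 0.09243057 0.04428014] [ 0.08374466 -0.08384779  0.7022463  -0.70200179]
```

View pics/w4.png

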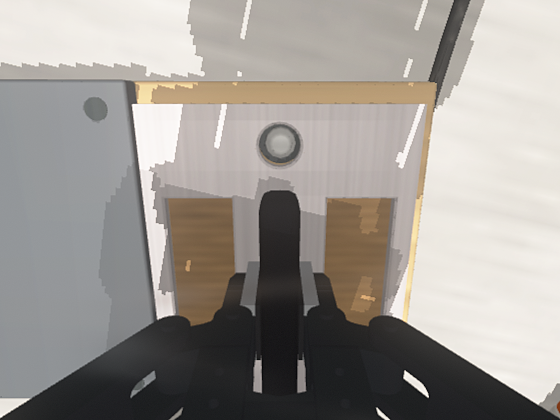

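View pics/w4s.png

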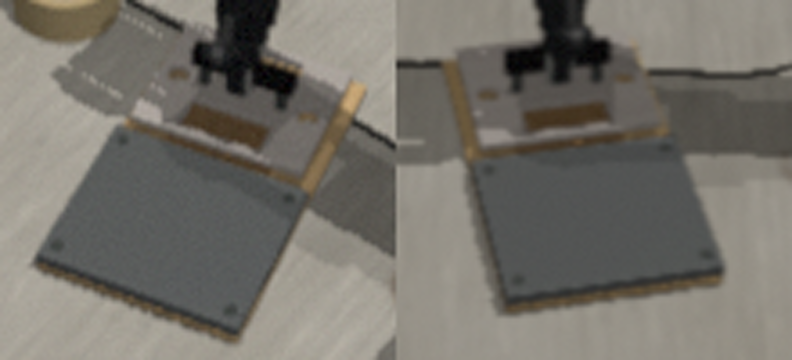

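The pin sits almost centred in the near hole at about (280,143), and the plate edge runs parallel to the step. I'll check the parallax between the pin top and the hole rim.

Run:
```python
from h import *
np.set_printoptions(precision=4,suppress=True)
pose=np.load("w4.npy")
a=cv2.imread("pics/w4.png")[110:180,240:320]; cv2.imwrite("pics/w4c.png",cv2.resize(a,None,fx=8,fy=8,interpolation=cv2.INTER_CUBIC))
p=[pose[0],pose[1],.2362]
for nm,z in(("rimtop",.032),("rimtop34",.034),("rimbot26",.026),("pintop",.023),("pinbase",.012)): print(nm,wproj(world([[.058,0,z]],p),pose), wproj(world([[.059,0,z]],p),pose)[0]-wproj(world([[.058,0,z]],p),pose)[0])
```

```text
rimtop [[279.0847 145.135 ]] [ 0.0007 -2.3697]
rimtop34 [[279.0857 145.7444]] [ 0.0007 -2.3981]
rimbot26 [[279.0818 143.3939]] [ 0.0006 -2.2882]
pintop [[279.0804 142.5691]] [ 0.0006 -2.2495]
pinbase [[279.0758 139.7775]] [ 0.0006 -2.1182]
```

View pics/w4c.png

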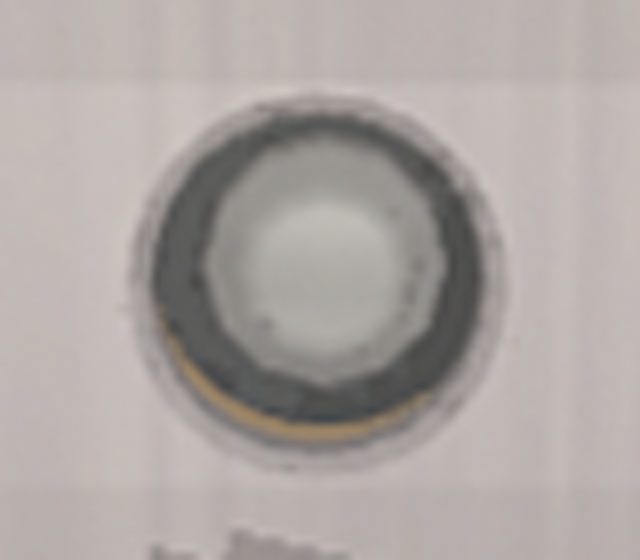

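Pin and hole agree to about 0.3 mm after parallax. Next I lower slowly and watch the force.

```bash
python3 -m jog '{"offset":[[0,0,-0.05],[0,0,-0.05],[0,0,-0.05],[0,0,-0.05],[0,0,0],[0,0,0]],"angular":[[0,0,0],[0,0,0],[0,0,0],[0,0,0],[0,0,0],[0,0,0]],"jaw":[5,5,5,5,5,5]}'
```

```text
time: 7.35
tool_pos: [0.5641, 0.0919, 0.0341]
tool_rot: [0.083, -0.084, 0.702, -0.702]
contact_force: [-0.1, -0.1, -3.7]
gripper_width: 0.153
```

```bash
python3 -m jog '{"offset":[[0,0,-0.04],[0,0,-0.04],[0,0,-0.02],[0,0,0],[0,0,0]],"angular":[[0,0,0],[0,0,0],[0,0,0],[0,0,0],[0,0,0]],"jaw":[5,5,5,5,5]}'
python3 - <<'E'
from h import *
s=manip.state(); np.save("w5.npy",np.r_[s['tool_pos'],s['tool_rot']]); print(s['tool_pos'],s['contact_force'])
a=manip.grab_frame('scene')[175:275,240:350];b=manip.grab_frame('side')[180:280,240:350]
cv2.imwrite("pics/w5s.png",cv2.resize(np.hstack([a,b]),None,fx=3.6,fy=3.6,interpolation=cv2.INTER_CUBIC))
E
```

```text
time: 7.85
tool_pos: [0.5642, 0.0919, 0.0293]
tool_rot: [0.084, -0.084, 0.702, -0.702]
contact_force: [-0.3, 0.4, -3.1]
gripper_width: 0.156
[0.56418765 0.09188315 0.02929861] [-0.26181208  0.41672673 -3.12601505]
```

View pics/w5s.png

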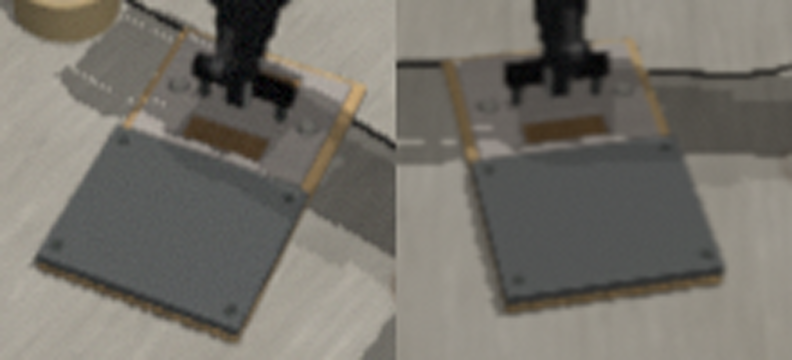

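Both pins show through the holes and the force is still only the plate's weight. The last millimetre or so comes next.

```bash
python3 -m jog '{"offset":[[0,0,-0.02],[0,0,0],[0,0,0]],"angular":[[0,0,0],[0,0,0],[0,0,0]],"jaw":[5,5,5]}'
```

```text
time: 8.25
tool_pos: [0.5644, 0.0919, 0.0289]
tool_rot: [-0.084, 0.083, -0.702, 0.702]
contact_force: [-2.8, 0.5, 2.9]
gripper_width: 0.153
```

The force changed sign from -3.1 to +2.9 N at the expected height, so the plate is on the bed. I'll release.

```bash
python3 -m jog '{"offset":[[0,0,0],[0,0,0],[0,0,0],[0,0,0],[0,0,0],[0,0,0],[0,0,0],[0,0,0]],"angular":[[0,0,0],[0,0,0],[0,0,0],[0,0,0],[0,0,0],[0,0,0],[0,0,0],[0,0,0]],"jaw":[16,22,30,45,60,75,85,85]}'
python3 -m jog '{"offset":[[0,0,0.2],[0,0,0.5],[0,0,1],[0,0,1],[0,0,1],[0,0,1],[0,0,0.3],[0,0,0],[0,0,0]],"angular":[[0,0,0],[0,0,0],[0,0,0],[0,0,0],[0,0,0],[0,0,0],[0,0,0],[0,0,0],[0,0,0]],"jaw":[85,85,85,85,85,85,85,85,85]}'
python3 - <<'E'
from h import *
s=manip.state(); np.save("w6.npy",np.r_[s['tool_pos'],s['tool_rot']]); print(s['tool_pos'],s['contact_force'])
cv2.imwrite("pics/w6.png",manip.grab_frame('wrist')); cv2.imwrite("pics/side6.png",manip.grab_frame('side'));cv2.imwrite("pics/scene6.png",manip.grab_frame('scene'))
E
```

```text
time: 9.05
tool_pos: [0.5642, 0.0919, 0.0283]
tool_rot: [0.084, -0.084, 0.702, -0.702]
contact_force: [-1.1, 0.4, 0.8]
gripper_width: 0.997
time: 9.95
tool_pos: [0.5636, 0.0919, 0.277]
tool_rot: [0.083, -0.084, 0.702, -0.702]
contact_force: [-0.2, -0.5, -1.3]
gripper_width: 0.994
[0.56358745 0.09185527 0.27704974] [-0.17529795 -0.53607754 -1.27214978]
```

View pics/w6.png

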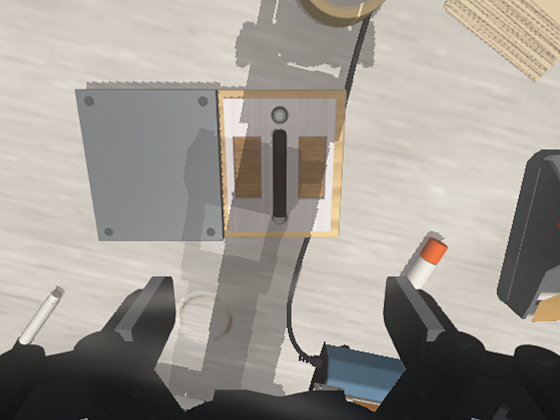

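View pics/side6.png

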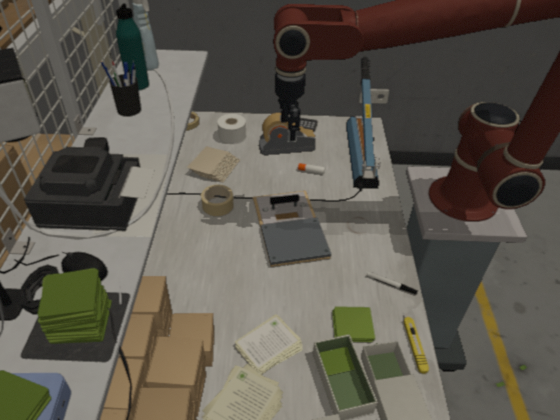

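The plate lies on the bed, the gripper is clear, and the bystanders sit at the same pixels as before. I'll do a quick numerical check for flatness and position.

Run:
```python
import cv2
a=cv2.imread("pics/w6.png")[80:245,210:355]; cv2.imwrite("pics/w6c.png",cv2.resize(a,None,fx=3.6,fy=3.6,interpolation=cv2.INTER_CUBIC))
```

```text
(no output)
```

View pics/w6c.png

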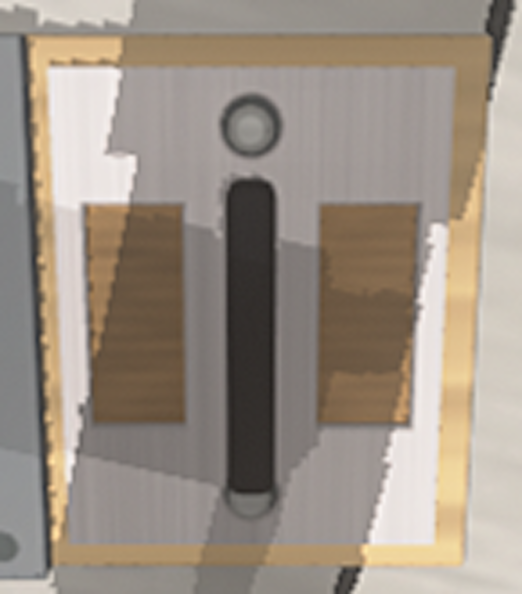

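Run:
```python
from h import *
np.set_printoptions(precision=2,suppress=True)
pose=np.load("w6.npy")
up=lambda a:(np.array(a)+.5)/3.6-.5+np.array((210,80))
L=np.array([[75,60],[75,-60],[-75,-60],[-75,60],[58,0],[35,51],[35,21],[-35,21],[-35,51],[35,-21],[35,-51],[-35,-51],[-35,-21]])/1e3
uv=up([[48,67],[454,67],[435,546],[68,546],[251,126],[83,204],[184,204],[185,423],[93,423],[319,204],[421,204],[412,424],[320,424]])
def f(p): # x,y,yaw,z,tilt x,tilt y
    z=p[3]+p[4]*L[:,0]+p[5]*L[:,1]; return (wproj(world(np.c_[L,z],p),pose)-uv).ravel()
r=least_squares(f,[.564,.092,.236,.018,0,0],loss='soft_l1'); print(r.x[:2]*1e3,r.x[2],"ztop mm",r.x[3]*1e3,"tilt mrad",r.x[4:]*1e3,"res",abs(r.fun).max())
```

```text
[564.49  91.47] 0.23748789156093866 ztop mm 17.197196913794627 tilt mrad [-21.77  -7.13] res 0.8523255087041548
```

Run:
```python
from h import *
np.set_printoptions(precision=2,suppress=True)
# control: same fit on the plate lying on the deck (true ztop 30, tilt 0)
pose=np.load("w1.npy")
up=lambda a,o:(np.array(a)+.5)/3-.5+np.array(o)
L=np.array([[75,60],[75,-60],[-75,-60],[-75,60],[58,0],[-58,0],[35,51],[35,21],[-35,21],[-35,51],[35,-21],[35,-51],[-35,-51],[-35,-21]])/1e3
uv=up([[27,60],[380,60],[385,480],[72,480],[206,111],[226,438],[66,181],[150,181],[165,377],[86,377],[271,181],[356,181],[360,377],[278,377]],(135,50))
f=lambda p:(wproj(world(np.c_[L,p[3]+p[4]*L[:,0]+p[5]*L[:,1]],p),pose)-uv).ravel()
r=least_squares(f,[.54,.24,.43,.03,0,0],loss='soft_l1'); print("control ztop",r.x[3]*1e3,"tilt mrad",r.x[4:]*1e3)
a=cv2.imread("pics/scene6.png")[175:275,240:350];b=cv2.imread("pics/side6.png")[180:280,240:350]
cv2.imwrite("pics/w6s.png",cv2.resize(np.hstack([a,b]),None,fx=3.6,fy=3.6,interpolation=cv2.INTER_CUBIC))
```

```text
control ztop 32.215520161712256 tilt mrad [-8.77 -3.67]
```

View pics/w6s.png

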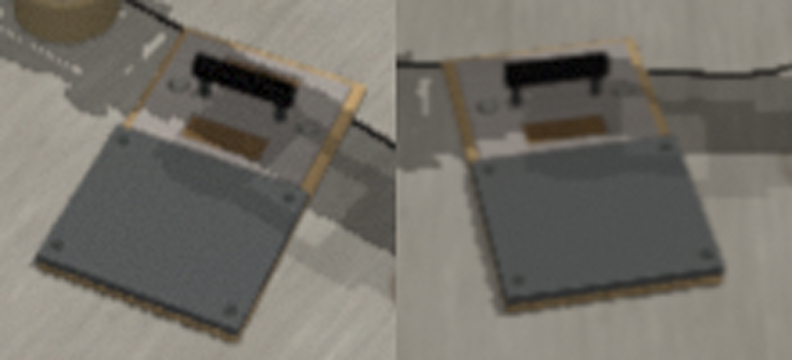

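Both pins stand in their holes and the plate lies below deck level in both views. The control fit shows the height and tilt estimates are only good to a couple of millimetres, so they don't contradict this. I'm handing the job in.

```bash
python3 -c "
from plant import manip
print(manip.job_done())"
```

```text
the job is handed in; nothing more can be done
None
```

The mask plate is on the pins and lying on the bed. I gripped it by its handle, raised it about 3 mm, turned it 11° and slid it off the deck. I then lowered it over the pins, let go and backed off to 0.28 m. It took about 10 s of the 40 s.

**Position:** the plate was found at (564.5, 91.5) mm with yaw 0.237, within 0.4 mm and 0.002 rad of the seat I measured, (564.4, 91.8) mm with yaw 0.236.

**Seating:** both pins show in the holes in the scene and side views. The force was only the plate's weight until contact at the expected height.

**Bystanders:** the tape, coasters and glue looked unmoved by eye in the side picture; I did not measure them.

**Check that disagreed:** a free height-and-tilt fit gave the plate top at 17.2 mm instead of 18, with about 22 mrad of tilt. Read literally, that would put one end below the bed. The same fit on the plate lying flat on the deck was itself off by 2 mm and 9 mrad, so I treated it as picture noise. How flat the plate lies therefore rests on the contact force, the contact height and the two views, not on that fit.

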